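# Check a spindle on go and no-go gap gauges

### The arm

A 6-joint arm with a two-finger parallel gripper is mounted at the origin on a cart in front of the work surface, level with it; the furniture and walls round the work are solid. World frame = base frame: x ahead of the robot, y to its left, z up, the work surface at z = 0. Lengths are in mm, angles in degrees, forces in N, time in s.
With the tool pointing down it reaches from about 350 to 850 mm from the base axis. Payload 8.1 kg.
Tool frame: the origin (TCP) lies between the finger pads; the fingertips stand 8 mm ahead of it and the grasp point (between the pads) lies 11 mm behind it (r.tip_extent is the distance from the TCP to the fingertips, in mm); z points along the fingers, y is the direction in which the jaws open and shut (so a half turn about z gives the same grasp; the last joint's range is limited). The gripper opens to 85 mm and grips with 20 to 120 N. Pads are 22 mm wide; open, the fingers measure 114 mm over their backs; the gripper's body (76 mm by 85 mm) begins 54 mm behind the grasp point. The pads swing forward as they close: fully open they stand 13 mm farther back than shut.
Start: joints at [-70.554, 7.471, 85.268, -0, 87.261, -4.893], TCP at [247.303, -546.669, 239.292] pointing down, gripper open.
Joint ranges: [-169.43, 169.43], [-51.17, 129.36], [1.28, 143.12], [-76.62, 256.62], [0, 156.53], [-152.29, 152.29]. Speed limits (degrees/s): [136.94, 136.94, 159.86, 180, 180, 180].

### API

Orientations are given as [roll, pitch, yaw] about the fixed x, y, z axes, in that order (R = Rz(yaw) Ry(pitch) Rx(roll)).
In Python, from bench import sensors, viewer, hand_in, r gives the robot as it stands. The module is installed in compiled form; this text tells all that it offers.
- The arm moves only by the tool move_arm, never from a script. Its argument "rows" is a list that holds one entry, the list of rows, each a list of 6 numbers: the shift along the tool's x, y, z in m, then the turn, a rotation vector about the tool's x, y, z in degrees. In form: [[[tx, ty, tz, rx, ry, rz], ...]]. A call has 1 to 20 rows; each row is the pose to reach, as a shift and turn from the pose commanded when the call began, along the tool's axes at that moment; what a row does not reach only later rows make up. A row lasts 1/10 s, in which the tool goes at most 50 mm and 8.59 degrees, less where a joint would pass 70% of its speed; a pose out of reach is approached as far as the arm can. A call with a gripper value outside its range is refused whole. "grip" is the opening, from 0 (shut) to 1 (fully open), set as the call begins (left out, the last holds). The fingers move at their own pace and stop on an object; "newtons" is the grip in N (left out, the last holds). Time passes only in rows, so rows that repeat a pose let the fingers close. It gives the time, the measured TCP pose, the force and the opening at its end, in the units of the state.
- sensors.sense(): the state, without advancing time (a new reading comes with each control period).
- viewer.snapshot(name): name is "scene" or "top"; returns a dict with "color" (480x640x3 uint8, red, green, blue), "camera_matrix" (3x3 intrinsics, pixels), "k1" (the pictures are not rectified: a ray, as slopes to the right and down, at radius r is drawn at 1 + k1 r^2 times it, then the intrinsics apply), "R" (3x3) and "t" (3): a world point X has camera coordinates R X + t. Camera axes: x right, y down, z forward; pixel columns grow to the right and rows downward; lengths in mm; the calibration is good to about 2 mm. A picture is of the moment at which its call begins. There is no depth.
- hand_in(): hands the job in, once; it reports no verdict.
The state is a dict: "time": time; "joint_pos": joint angles; "qd": joint speeds; "joint_efforts": joint torques, N m; "tool_pos": TCP position; "tcp_rot": TCP orientation; "ft_force": force on the tool from outside, world axes, zero at the start; "wrist_torque": the same for the moment, N m; "finger_gap": finger opening in mm.
Only numpy, scipy, OpenCV 4.12 (cv2) and the standard library are available. Lean on these libraries where they do the work, as an engineer would, in place of code of your own. Each camera call takes 0.05 s, during which the arm holds its last target.

### The job

Check the thick spindle on the two gap gauges. Hold it upright by its stem, with its thick lower part well down between the jaws, and push it right through the long go gauge, in at the splayed mouth and out at the other end; then press it gently into the splayed mouth of the short no-go gauge, which must stop it, and keep up the light pressure for about a second. Finally stand it upright in the shallow tray and let go, without tipping it over on the way and without disturbing the slim spindle or the other things lying about.

Things in the scene. Friction and masses are not known exactly. Their poses are not given: they have to be found in the camera images.
- spindle_mid (a point): the thick steel spindle to check, standing, 130 mm tall, 0.25 to 0.5 kg. From the foot up: journal 36 mm dia, 72 mm high; collar 46 mm dia, 8 mm high; dark round stem 24 mm dia, 50 mm high, to grip (centre 105 mm above the foot). Point on its axis 65 mm above the foot; z towards the stem. The thicker of two spindles, which may stand in either of two places.
- slim_spindle_mid (a point): the slim spindle, a loose bystander to leave standing: same height and same stem, but journal 24 mm and collar 34 mm in diameter. Point on its axis, 65 mm above the foot.
- go_gauge: the longer gauge, fixed: two upright jaws 50 mm high on a base plate 8 mm thick, 90 x 94 mm (tops 58 mm above table). Gap 39.5 mm wide, from x = -26 to +36 mm; wings splayed 40 deg widen the mouth, at -x, out to x = -43 mm. Origin on the table on the gap's centre line; x along the gap in the push direction (mouth to plain end), y across. Clear when spindle's axis is past x = +55 mm.
- nogo_gauge: the shorter gauge, fixed, same heights, wings and axes as the go gauge (the two may swap places). Gap 30 mm wide from x = -13 to +13 mm, wings at -x reaching to x = -30 mm, base 54 x 84 mm. Pushed along +x the 36 mm journal is stopped with its axis near x = -23 mm. Rigid: 5 to 10 N is enough, never over 45 N; the force fades if the hand just halts on contact. Origin on the table, mid-gap.
- tray: shallow square grey tray, fixed, 95 x 95 mm outside, 85 x 85 mm inside, rim 16 mm above the table, floor 5 mm thick. Origin on the table under its centre, z up.
- dip_circle: a measuring instrument with a clear ring on a dark stand, about 141 x 211 x 119 mm tall (long side along its y), a loose bystander behind the tray. Origin at the centre of its underside.
- bobbin: small copper-wound bobbin, 31 mm diameter, 24 mm tall, a loose bystander. Origin at the centre of its underside.
- fuse_box: small grey box with a lid, 57 x 74 x 25 mm, a loose bystander. Origin at the centre of its underside.
Not all that is in view belongs to the job. There is more than one size of the tray; the job needs the larger.

How it is judged (in metres and radians):
On the way, in this order (a step that is already met when the one before it is completed fails the run):
1. the spindle, upright and low between the jaws (foot at least 15 mm below the jaw tops), is in the mouth half of the go gap (x of spindle_mid in the frame of go_gauge between -0.03 and 0.005 m and y of spindle_mid in the frame of go_gauge between -0.006 and 0.006 m and height (world z) of spindle_mid below 0.108 m and angle between spindle_mid's own z axis and vertical below 0.2 rad).
2. still low between the jaws, it is in the far half of the go gap (x of spindle_mid in the frame of go_gauge between 0.015 and 0.04 m and y of spindle_mid in the frame of go_gauge between -0.006 and 0.006 m and height (world z) of spindle_mid below 0.108 m and angle between spindle_mid's own z axis and vertical below 0.2 rad).
3. still low, it has come out at the plain end (axis more than 50 mm past the gauge's origin) (x of spindle_mid in the frame of go_gauge between 0.05 and 0.09 m and y of spindle_mid in the frame of go_gauge between -0.025 and 0.025 m and height (world z) of spindle_mid below 0.108 m).
4. upright and low in the mouth of the no-go gauge, it is pressed against the jaws with more than 2 N for 0.4 s (x of spindle_mid in the frame of nogo_gauge between -0.034 and -0.01 m and y of spindle_mid in the frame of nogo_gauge between -0.007 and 0.007 m and height (world z) of spindle_mid below 0.108 m and angle between spindle_mid's own z axis and vertical below 0.2 rad and contact force between spindle and nogo_gauge above 2 N), for 0.4 s.
At the end, for the whole second after the job is handed in: The thick spindle stands upright (within 0.08 rad) and at rest on the floor of the tray, inside its rim, let go; the slim spindle stands where it was (within 20 mm) (x of spindle_mid in the frame of tray between -0.03 and 0.03 m and y of spindle_mid in the frame of tray between -0.03 and 0.03 m and height (world z) of spindle_mid between 0.066 and 0.074 m and angle between spindle_mid's own z axis and vertical below 0.08 rad and linear speed of spindle below 0.02 m/s and distance of slim_spindle_mid from where it was at the start of the episode below 0.02 m); the robot touches nothing.
It fails at once if the thick spindle is tipped over (more than 0.7 rad) (angle between spindle_mid's own z axis and vertical above 0.7 rad).
It fails at once if the spindle is pressed on the no-go gauge with more than 45 N (contact force between spindle and nogo_gauge above 45 N).
It fails at once if the slim spindle is shifted by more than 20 mm or knocked over (distance of slim_spindle_mid from where it was at the start of the episode above 0.02 m or angle between slim_spindle_mid's own z axis and vertical above 0.5 rad).
It fails at once if the instrument, the bobbin or the fuse box is shifted by more than 20 mm (distance of any of dip_circle, bobbin, fuse_box from where it was at the start of the episode above 0.02 m).
It also fails if it takes over 64 s, if anything falls off the work surface, if the arm or the gripper's body presses on something with over 40 N, if the wrist force passes 120 N, or if a joint passes its speed limit or range.

## Working session

There is one attempt and no reset: what is moved stays moved. The work goes in short steps, Python scripts to look and compute and a tool call to move; the robot and the scene stay as the last step left them, time stands still between calls to the robot, and variables do not carry over. Pictures are saved under pics/ and viewed, and the job is handed in when it is done.

Besides the shell and the picture viewer there is one more tool, called as name(argument=value, ...), one argument or row to a line, values as JSON. move_arm: Moves the arm, as the interface text tells. Its arguments: {"type":"object","properties":{"rows":{"type":"array","items":{"type":"array","items":{"type":"array","items":{"type":"number"}}}},"grip":{"type":"number"},"newtons":{"type":"number"}},"required":["rows"]}

```bash
mkdir -p pics; ls
python3 - <<'E'
from bench import sensors, viewer, r
import cv2, numpy as np
print(sensors.sense())
for n in ("scene","top"):
    s=viewer.snapshot(n)
    cv2.imwrite(f"pics/{n}0.png",s["color"][:,:,::-1])
    print(n,s["camera_matrix"],s["k1"],s["R"],s["t"])
    np.savez(f"{n}0.npz",**s)
E
```

```text
pics
{'time': 0.0, 'joint_pos': array([-7.05574302e+01,  7.51554181e+00,  8.53285522e+01,  7.97609177e-04,
        8.72612374e+01, -4.89274183e+00]), 'qd': array([-0.04967754, -0.01037992,  0.03702875, -0.01639145,  0.02078228,
        0.11446268]), 'joint_efforts': array([ 8.03600506e-04, -5.69404221e+01, -5.00556779e+01,  2.33882008e-05,
        1.48987159e-02,  1.56450772e-07]), 'tool_pos': array([ 247.09754686, -546.17855598,  238.24686075]), 'tcp_rot': array([-1.79895120e+02, -9.77751080e-03,  2.43352638e+01]), 'ft_force': array([ 0.45208684, -0.35339584,  0.5201353 ]), 'wrist_torque': array([ 0.03063412, -0.00459953,  0.0003102 ]), 'finger_gap': 85.18992982537198}
scene [[465.14842308   0.         316.19572439]
 [  0.         465.14842308 236.37229948]
 [  0.           0.           1.        ]] 0.01522163615715528 [[-0.80642719 -0.59126978  0.00867417]
 [-0.43766623  0.58693614 -0.68114186]
 [ 0.39764741 -0.55308771 -0.73210008]] [450.18123912 200.97227796 907.47613649]
top [[434.91591035   0.         321.01689656]
 [  0.         434.91591035 235.05364686]
 [  0.           0.           1.        ]] -0.10848484753153922 [[ 0.02285369 -0.99972082  0.00599916]
 [-0.99659013 -0.02325719 -0.07916573]
 [ 0.07928315 -0.00416947 -0.99684342]] [ 54.28971848 502.64383079 920.34377693]
```

View pics/scene0.png

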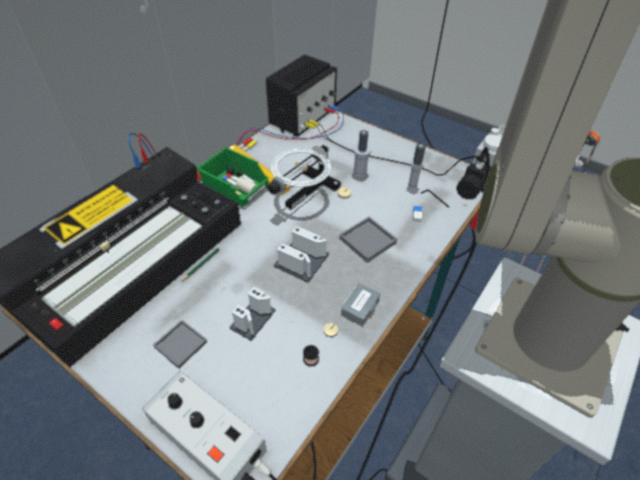

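View pics/top0.png

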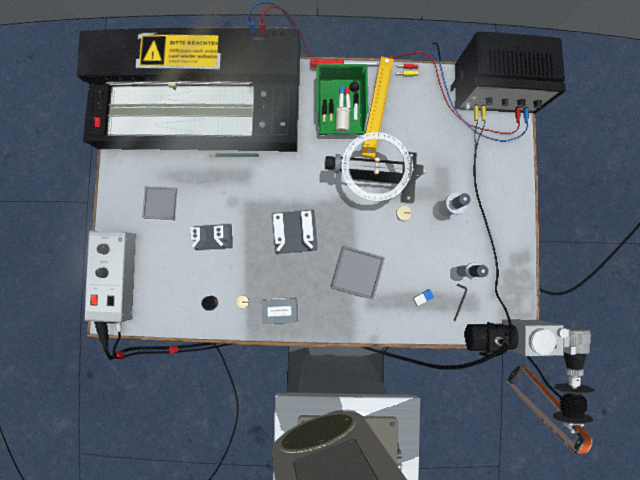

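The top view shows spindles near (458,203), which looks thick, and (475,271), which looks slim. The go gauge is near (294,230), the no-go gauge near (212,235) and the large tray near (357,272). I'll zoom in to measure.

```bash
cat > h.py <<'E'
import numpy as np, cv2
def load(f): return dict(np.load(f))
def proj(s,X):
    X=np.atleast_2d(np.asarray(X,float)); c=X@s["R"].T+s["t"]; u=c[:,:2]/c[:,2:]
    r2=(u**2).sum(1,keepdims=True); u=u*(1+float(s["k1"])*r2); K=s["camera_matrix"]
    return u*[K[0,0],K[1,1]]+[K[0,2],K[1,2]]
def back(s,px,z):
    px=np.atleast_2d(np.asarray(px,float)); K=s["camera_matrix"]
    d=(px-[K[0,2],K[1,2]])/[K[0,0],K[1,1]]; u=d.copy()
    for _ in range(20): u=d/(1+float(s["k1"])*(u**2).sum(1,keepdims=True))
    ray=np.c_[u,np.ones(len(u))]@s["R"]; C=-s["R"].T@s["t"]
    return C+ray*((z-C[2])/ray[:,2])[:,None]
def crop(s,x0,y0,w,h,f,name,pts=()):
    im=s["color"][y0:y0+h,x0:x0+w,::-1]; im=cv2.resize(im,None,fx=f,fy=f,interpolation=cv2.INTER_CUBIC)
    for p in pts: cv2.circle(im,(int(round((p[0]-x0+.5)*f-.5)),int(round((p[1]-y0+.5)*f-.5))),2,(0,0,255),-1)
    cv2.imwrite("pics/"+name,im)
E
python3 - <<'E'
from h import *
t=load("top0.npz"); s=load("scene0.npz")
crop(t,180,195,150,75,5,"c1.png")
crop(t,430,180,80,110,5,"c2.png")
crop(s,220,215,100,125,5,"c4.png")
crop(s,330,120,110,90,6,"c5.png")
E
```

```text
(no output)
```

View pics/c1.png

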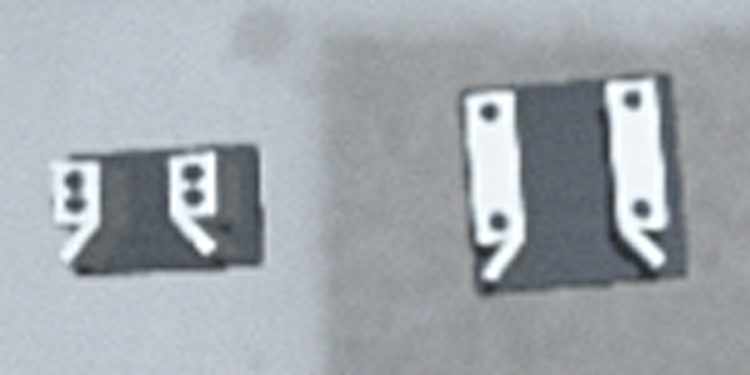

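View pics/c2.png

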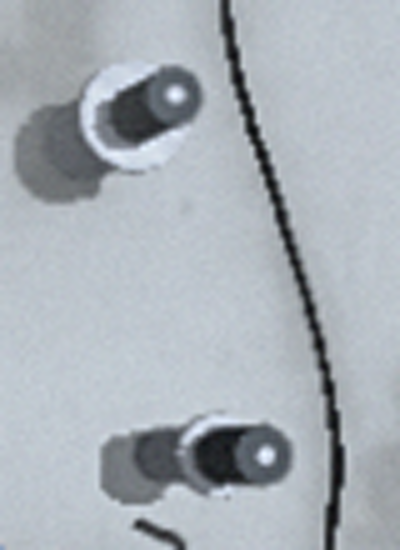

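View pics/c4.png

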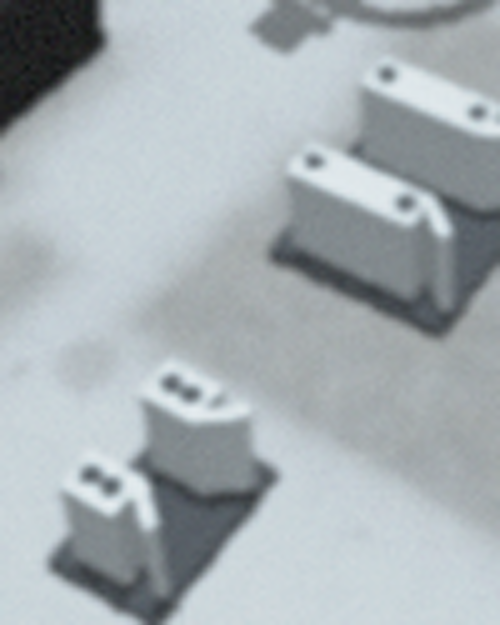

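View pics/c5.png

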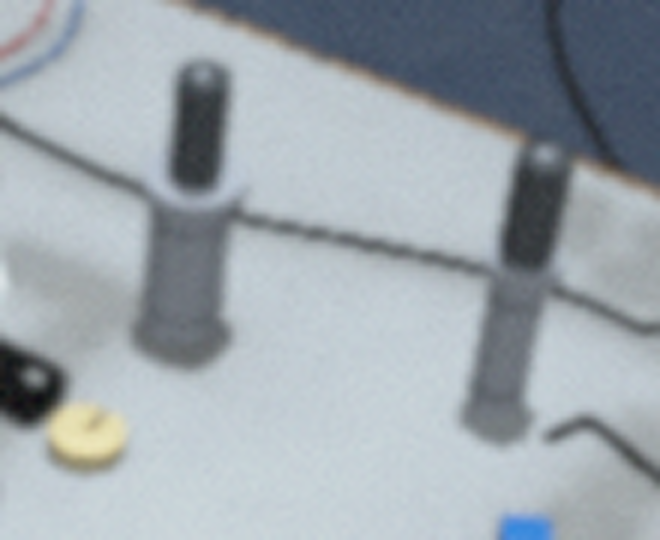

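```bash
cat >> h.py <<'E'
def ortho(s,cx,cy,z,half,mm=0.5):
    # image up=+x world, left=+y
    n=int(2*half/mm)+1; g=np.arange(n)*mm-half
    X=cx-g[:,None]+0*g[None]; Y=cy-g[None]+0*g[:,None]
    p=proj(s,np.c_[X.ravel(),Y.ravel(),np.full(X.size,z)]).reshape(n,n,2).astype(np.float32)
    return cv2.remap(s["color"][:,:,::-1].copy(),p[...,0],p[...,1],cv2.INTER_CUBIC)
E
python3 - <<'E'
from h import *
t=load("top0.npz"); s=load("scene0.npz")
f=lambda x0,y0,L:[(x0+(a+.5)/5-.5,y0+(b+.5)/5-.5) for a,b in L]
def sf(x0,y0,k,L):return [(x0+(a+.5)/k-.5,y0+(b+.5)/k-.5) for a,b in L]
print("go z58",back(t,f(180,195,[(515,90),(522,235),(607,85),(617,222),(467,93),(478,243)]),58).round(1))
print("nogo z58",back(t,f(180,195,[(99,160),(99,222),(170,155),(173,212)]),58).round(1))
print("sp top",back(t,f(430,180,[(175,96),(264,455)]),130).round(1))
print("sp top scene",back(s,sf(330,120,6,[(204,78),(545,155)]),130).round(1))
a=[ortho(t,*back(t,[(294,230)],58)[0][:2],58,70,.5), ortho(t,*back(t,[(212,235)],58)[0][:2],58,70,.5)]
print(back(t,[(294,230),(212,235)],58))
im=np.hstack(a); cv2.imwrite("pics/o1.png",cv2.resize(im,(800,int(800*im.shape[0]/im.shape[1])),interpolation=cv2.INTER_CUBIC))
print(-t["R"].T@t["t"],-s["R"].T@s["t"])
E
```

```text
go z58 [[543.3 147.1  58. ]
 [482.8 142.4  58. ]
 [546.2 108.8  58. ]
 [489.1 103.2  58. ]
 [541.5 167.1  58. ]
 [479.1 160.5  58. ]]
nogo z58 [[510.  320.7  58. ]
 [484.  319.5  58. ]
 [512.8 290.7  58. ]
 [489.  288.4  58. ]]
sp top [[ 569.9 -211.8  130. ]
 [ 430.9 -246.7  130. ]]
sp top scene [[ 566.  -207.   130. ]
 [ 428.4 -243.9  130. ]]
[[507.42568807 122.34011403  58.        ]
 [493.02498949 293.25196804  58.        ]]
[426.72140342  69.8019916  956.90510905] [ 90.14163052 650.13456317 797.34903215]
```

View pics/o1.png

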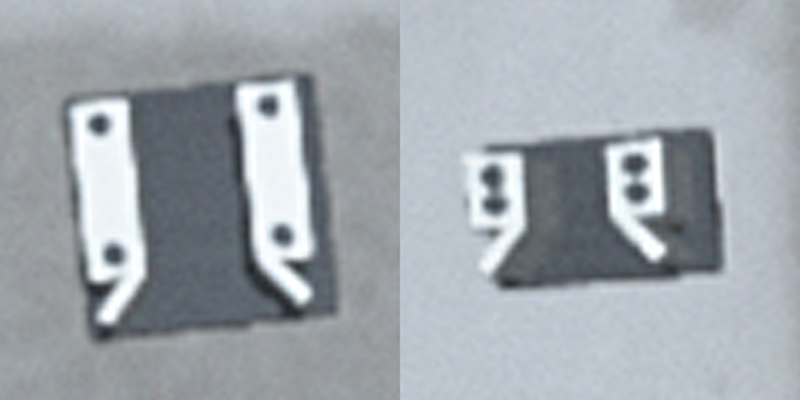

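```bash
cat > g.py <<'E'
from h import *
def edges(s,cx,cy,xs,gap,yaw0,name=""):
    # cx,cy approx origin; scan across at gauge-frame x in xs at z=58, find inner edges
    ca,sa=np.cos(yaw0),np.sin(yaw0); img=s["color"].astype(np.float32).mean(2)
    L=[];Rr=[]
    for x in xs:
        v=np.arange(-gap/2-12,gap/2+12,0.2)
        P=np.c_[cx+ca*x-sa*v,cy+sa*x+ca*v,np.full(len(v),58.)]
        p=proj(s,P).astype(np.float32)
        I=cv2.remap(img,p[None,:,0],p[None,:,1],cv2.INTER_LINEAR)[0]
        mid=150
        b=I<mid; c=len(v)//2
        i=c
        while i<len(v) and b[i]: i+=1
        j=c
        while j>=0 and b[j]: j-=1
        L.append(v[i] if i<len(v) else np.nan); Rr.append(v[j] if j>=0 else np.nan)
    return np.array(L),np.array(Rr)
def fit(s,cx,cy,yaw,gap,xs):
    for _ in range(4):
        L,R=edges(s,cx,cy,xs,gap,yaw)
        m=(L+R)/2; k=np.isfinite(m); a,b=np.polyfit(xs[k],m[k],1)
        cx+=-np.sin(yaw)*b; cy+=np.cos(yaw)*b; yaw+=np.arctan(a)
    return cx,cy,yaw,(L-R).round(1),m.round(1)
def fitx(s,cx,cy,yaw,off,lo,hi,z=58):
    # bright->dark crossing along gauge x at y=off
    x=np.arange(lo,hi,.2); ca,sa=np.cos(yaw),np.sin(yaw)
    p=proj(s,np.c_[cx+ca*x-sa*off,cy+sa*x+ca*off,np.full(len(x),float(z))]).astype(np.float32)
    I=cv2.remap(s["color"].astype(np.float32).mean(2),p[None,:,0],p[None,:,1],cv2.INTER_LINEAR)[0]
    return x,I
E
python3 - <<'E'
from g import *
t=load("top0.npz")
print(fit(t,510,125,np.radians(5),39.5,np.arange(-20,31,3.)))
print(fit(t,498,305,np.radians(5),30,np.arange(-8,9,2.)))
for z,c in ((58,(510,125)),):
  pass
# base corners (z=8) from ortho
go=ortho(t,505,125,8,70,.2); ng=ortho(t,493,300,8,70,.2)
cv2.imwrite("pics/b.png",np.hstack([cv2.resize(go,(400,400)),cv2.resize(ng,(400,400))]))
E
```

```text
(np.float64(510.0227378082245), np.float64(124.74020856225938), np.float64(0.11569100347178782), array([37.6, 37.6, 38. , 38.4, 39.2, 39.2, 38.8, 38.2, 37.8, 37.8, 37.8,
       38. , 39. , 39.4, 39.2, 38.4, 37.4]), array([ 0. ,  0. , -0.2, -0.2,  0. ,  0. ,  0. ,  0.1,  0.1, -0.1, -0.3,
       -0.4, -0.3, -0.1,  0. ,  0. ,  0.3]))
(np.float64(497.98450564573375), np.float64(305.1771012796603), np.float64(0.05394546672146912), array([29.2, 29.2, 29.2, 29.2, 29.2, 29.2, 29.2, 29.2, 28.8]), array([-0., -0., -0., -0., -0., -0., -0., -0., -0.]))
```

View pics/b.png

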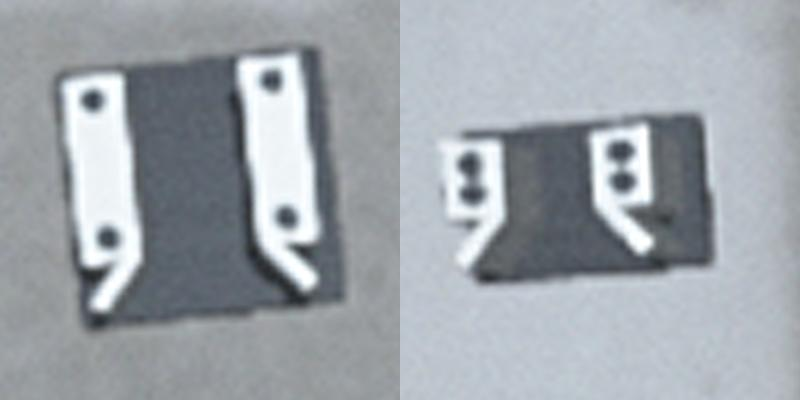

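```bash
cat > mfit.py <<'E'
from h import *
from scipy.optimize import least_squares
def wing(sgn,gap,xm,xe,T=19,wt=6):
    d=np.array([-np.cos(np.radians(40)),sgn*np.sin(np.radians(40))]); 
    a=np.array([xm,sgn*gap/2]); L=(xm-xe)/np.cos(np.radians(40)); n=np.array([-d[1],d[0]])*1.0
    if n[1]*sgn<0: n=-n
    return np.array([a,a+d*L,a+d*L+n*wt,a+n*wt])
def render(s,pose,gap,x0,x1,xe,bx,by,box,T,cols,wt,SS=8):
    cx,cy,yaw,bo=pose; ca,sa=np.cos(yaw),np.sin(yaw)
    def tr(p2,z): 
        p2=np.asarray(p2); P=np.c_[cx+ca*p2[:,0]-sa*p2[:,1],cy+sa*p2[:,0]+ca*p2[:,1],np.full(len(p2),float(z))]
        return ((proj(s,P)-[box[0],box[1]]+.5)*SS-.5)
    im=np.full((box[3]*SS,box[2]*SS),cols[0],np.float32)
    F=lambda p,c: cv2.fillPoly(im,[np.round(p*16).astype(np.int32)],float(c),shift=4)
    F(tr([(bo-bx/2,-by/2),(bo+bx/2,-by/2),(bo+bx/2,by/2),(bo-bx/2,by/2)],8),cols[1])
    polys=[]
    for g in (1,-1):
        polys.append(np.array([(x0,g*gap/2),(x1,g*gap/2),(x1,g*(gap/2+T)),(x0,g*(gap/2+T))])); polys.append(wing(g,gap,x0,xe,T,wt))
    for q in polys:
        h=cv2.convexHull(np.r_[tr(q,8),tr(q,58)].astype(np.float32))[:,0]; F(h,cols[3])
    for q in polys: F(tr(q,58),cols[2])
    im=cv2.GaussianBlur(im,(0,0),SS*0.6)
    return cv2.resize(im,(box[2],box[3]),interpolation=cv2.INTER_AREA)
def mfit(s,p0,gap,x0,x1,xe,bx,by,box,T=17):
    I=s["color"].astype(np.float32).mean(2)[box[1]:box[1]+box[3],box[0]:box[0]+box[2]]
    sc=np.array([1,1,.02,1,1,20,20,20,20,1])
    def f(q):
        q=q*sc
        return (render(s,q[:4],gap,x0,x1,xe,bx,by,box,q[4],q[5:9],q[9])-I).ravel()
    q0=np.array([*p0,-2,T,170,75,235,90,6])/sc
    r=least_squares(f,q0,diff_step=0.03,loss="soft_l1",f_scale=15,x_scale=1.0)
    return r.x*sc,np.abs(r.fun).mean(),f(r.x).reshape(I.shape)+I,I
E
python3 - <<'E'
from mfit import *
t=load("top0.npz")
for n,a in (("go",((510,125,.1),39.5,-26,36,-43,90,94,(265,200,60,62))),("nogo",((498,305,.08),30,-13,13,-30,54,84,(183,215,56,45)))):
  for st in range(2):
    p0=np.array(a[0])+([0,0,0] if st==0 else [2,-2,-.03])
    q,c,M,I=mfit(t,p0,*a[1:]); print(n,q.round(3),np.degrees(q[2]),c)
  cv2.imwrite(f"pics/m_{n}.png",cv2.resize(np.hstack([M,I]),None,fx=6,fy=6))
E
```

```text
go [ 5.09217e+02  1.24128e+02  1.01000e-01 -1.57800e+00  1.94770e+01
  1.58251e+02  9.87660e+01  2.44377e+02  8.47040e+01  5.96000e+00] 5.807702801851422 9.319852
go [5.09171e+02 1.24079e+02 1.12000e-01 6.95000e-01 1.99720e+01 1.58209e+02
 9.85480e+01 2.45033e+02 8.51560e+01 2.24200e+00] 6.397377303291274 10.08229
nogo [ 4.97346e+02  3.03950e+02  7.00000e-02 -4.56300e+00  2.01080e+01
  1.96407e+02  9.06390e+01  2.26795e+02  9.69090e+01  6.39600e+00] 4.01812460479262 10.043135
nogo [ 4.97091e+02  3.02227e+02  4.20000e-02 -4.29400e+00  1.59260e+01
  1.96573e+02  9.23570e+01  2.19402e+02  9.85160e+01  5.01100e+00] 2.4180265859497765 12.429652[ WARN:0@1.585] global loadsave.cpp:1063 imwrite_ Unsupported depth image for selected encoder is fallbacked to CV_8U.
```

Run:
```python
import cv2,numpy as np
a=cv2.imread("pics/m_go.png");b=cv2.imread("pics/m_nogo.png");print(a.shape,b.shape)
w=max(a.shape[1],b.shape[1])
p=lambda m:np.pad(m,((0,0),(0,w-m.shape[1]),(0,0)))
cv2.imwrite("pics/m.png",cv2.resize(np.vstack([p(a),p(b)]),None,fx=.9,fy=.9))
```

```text
(372, 720, 3) (270, 672, 3)
```

View pics/m.png

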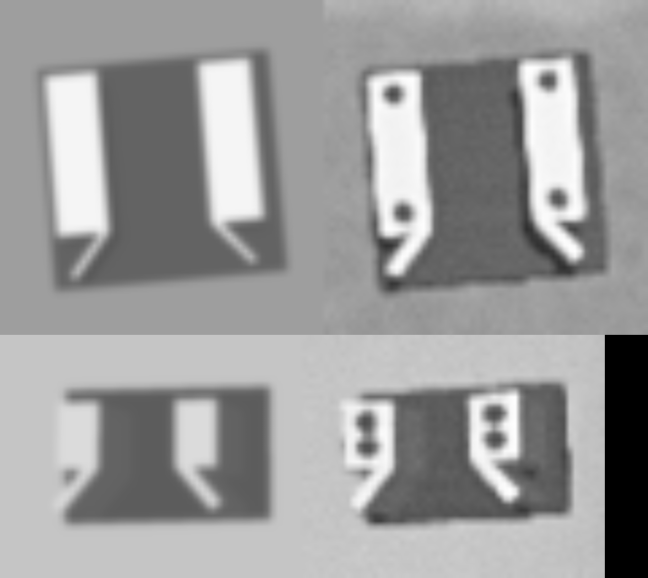

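Run:
```python
from mfit import *
from scipy.optimize import minimize
t=load("top0.npz")
for n,a,cols in (("go",((509.2,124.1,.103,-2),39.5,-26,36,-43,90,94,(265,200,60,62)),(158,98,245,75)),("nogo",((497.5,304.5,.075,-4.5),30,-13,13,-30,54,84,(183,215,56,45)),(196,90,245,85))):
  box=a[-1]; I=t["color"].astype(np.float32).mean(2)[box[1]:box[1]+box[3],box[0]:box[0]+box[2]]
  sc=np.array([1,1,.02,1,1,1])
  def f(q):
    q=q*sc
    return np.minimum(np.abs(render(t,q[:4],*a[1:-1],box,q[4],cols,q[5])-I),60).mean()
  best=None
  for st in range(3):
    q0=np.array([*a[0],18,6.5])/sc+np.random.RandomState(st).uniform(-.7,.7,6)
    r=minimize(f,q0,method="Nelder-Mead",options=dict(maxiter=500,initial_simplex=np.vstack([q0]+[q0+np.eye(6)[i]*1.0 for i in range(6)])))
    print(n,(r.x*sc).round(3),np.degrees(r.x[2]*.02).round(2),r.fun)
```

```text
go [ 5.09161e+02  1.24600e+02  1.12000e-01 -2.20000e-02  1.99640e+01
  6.27700e+00] 6.44 7.5518927574157715
go [ 5.09136e+02  1.24563e+02  1.11000e-01 -5.90000e-01  1.99290e+01
  3.33600e+00] 6.37 8.124931335449219
go [ 5.09336e+02  1.24702e+02  1.13000e-01 -4.49000e-01  1.98970e+01
  5.78900e+00] 6.45 7.666060924530029
nogo [ 4.98297e+02  3.04886e+02  8.10000e-02 -5.19500e+00  1.90690e+01
  6.13900e+00] 4.66 7.502121448516846
nogo [ 4.98307e+02  3.04828e+02  8.20000e-02 -5.25300e+00  1.89690e+01
  6.11100e+00] 4.69 7.513011455535889
nogo [ 4.98584e+02  3.04822e+02  7.90000e-02 -5.58000e+00  1.87170e+01
  5.56800e+00] 4.52 7.6719231605529785
```

Run:
```python
from h import *
t=load("top0.npz"); s=load("scene0.npz")
crop(t,322,238,70,70,8,"c6.png"); crop(s,330,210,75,60,8,"c7.png")
print(back(t,[(325,162),(425,165),(415,203),(376,203)],60).round(0))
# stem top discs
for n,S,bx in (("top",t,(430,180,80,110)),("scene",s,(330,120,110,90))):
    pass
# predicted overlay: spindle candidates
def ring(c,d,z): a=np.linspace(0,2*np.pi,60); return np.c_[c[0]+d/2*np.cos(a),c[1]+d/2*np.sin(a),np.full(60,z)]
for nm,c in (("A",(569.9,-211.8)),("B",(567,-208))):
    for S,k in ((t,(435,185,50,50)),(s,(345,120,40,75))):
        pts=np.vstack([proj(S,ring(c,24,130)),proj(S,ring(c,46,80)),proj(S,ring(c,36,0))])
        crop(S,*k,8,f"r_{nm}{len(S['color'])}_{k[0]}.png",pts)
a=[cv2.imread(f"pics/r_{n}480_{k}.png") for n in "AB" for k in (435,345)]
H=600; a=[np.pad(x,((0,H-x.shape[0]),(0,0),(0,0))) for x in a]
cv2.imwrite("pics/r.png",cv2.resize(np.hstack(a),(800,int(800*600/sum(x.shape[1] for x in a)))))
```

```text
[[ 652.   61.   60.]
 [ 652. -151.   60.]
 [ 570. -129.   60.]
 [ 568.  -47.   60.]]
```

View pics/r.png

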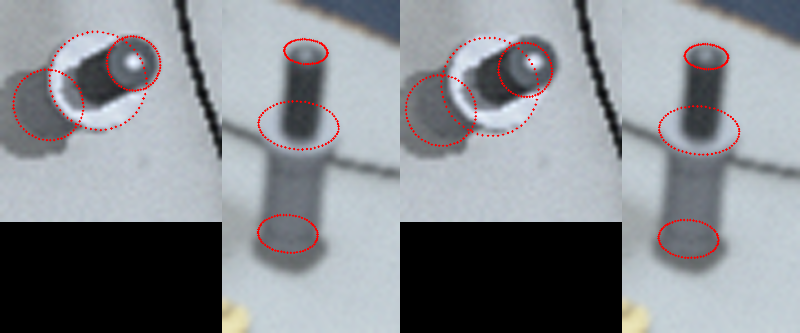

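View pics/c6.png

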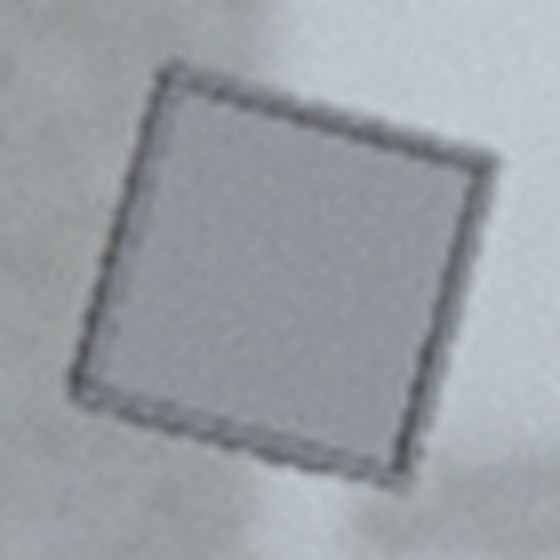

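Run:
```python
from h import *
t=load("top0.npz"); s=load("scene0.npz")
def ring(c,d,z): a=np.linspace(0,2*np.pi,60); return np.c_[c[0]+d/2*np.cos(a),c[1]+d/2*np.sin(a),np.full(60,z)]
c=(567,-208)
L=[]
for S,k in ((t,(435,185,50,50)),(s,(340,120,50,70))):
    pts=np.vstack([proj(S,ring(c,24,130)),proj(S,ring(c,46,80)),proj(S,ring(c,36,0)),proj(S,ring(c,24,80))])
    for p in ((),pts):
        crop(S,*k,8,"x.png",p); im=cv2.imread("pics/x.png"); L.append(np.pad(im,((0,560-im.shape[0]),(0,0),(0,0))))
cv2.imwrite("pics/r2.png",cv2.resize(np.hstack(L[2:]),(800,560)))
cv2.imwrite("pics/r3.png",cv2.resize(np.hstack(L[:2])[:400],(800,400)))
tc=back(t,[(322+(a+.5)/8-.5,238+(b+.5)/8-.5) for a,b in((168,64),(492,158),(408,484),(74,396))],16)
print(tc.round(1),tc.mean(0),np.linalg.norm(np.roll(tc,1,0)-tc,axis=1))
```

```text
[[479.8  18.7  16. ]
 [456.3 -69.8  16. ]
 [368.  -48.3  16. ]
 [389.7  42.2  16. ]] [423.43937525 -14.30381808  16.        ] [93.11034059 91.49859581 90.89525495 93.10113734]
```

View pics/r2.png

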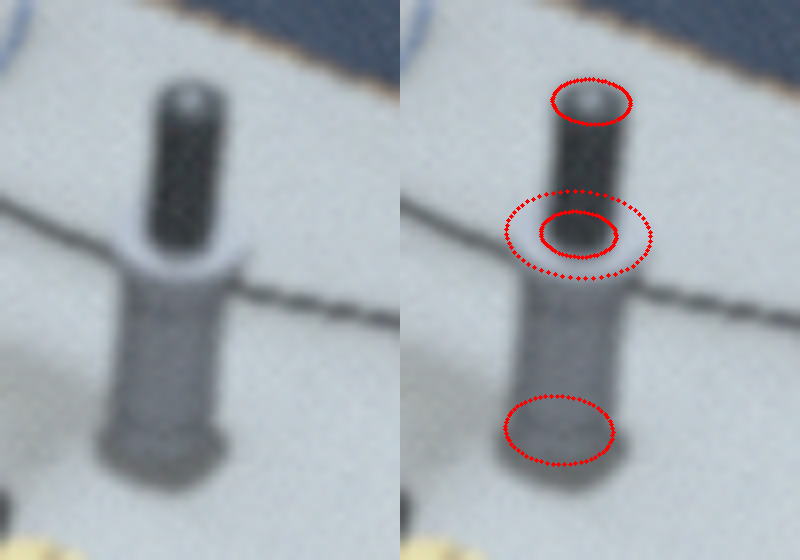

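View pics/r3.png

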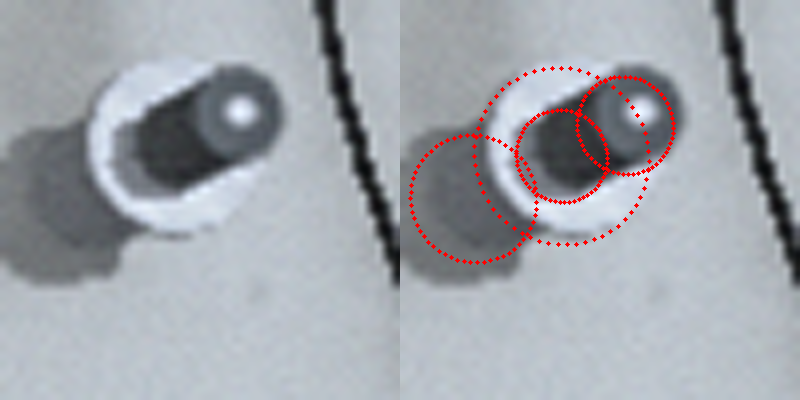

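View pics/c7.png

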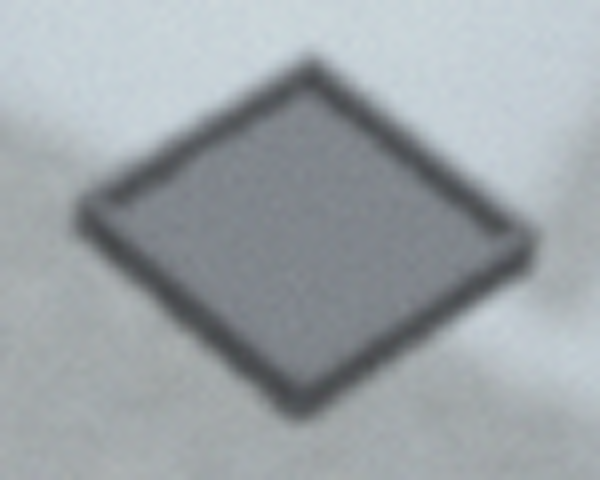

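```bash
cat > cmd.py <<'E'
import numpy as np, json, sys
from scipy.spatial.transform import Rotation as R
# usage: python3 cmd.py x y z yaw  -> tool shift & turn from commanded pose in cmd.json (not updated unless 'set')
def rot(yaw): return R.from_euler("xyz",[180,0,yaw],degrees=True)
a=json.load(open("cmd.json"))
if __name__=="__main__":
    b=[float(v) for v in sys.argv[1:5]]
    d=rot(a[3]).inv().apply(np.array(b[:3])-a[:3])/1000
    print("shift",d.round(4),"turn z",round(-(b[3]-a[3]),2))
    if len(sys.argv)>5: json.dump(b,open("cmd.json","w"))
E
echo '[247.303,-546.669,239.292,24.335]' > cmd.json; python3 cmd.py 568 -209.5 215 96
```

```text
shift [ 0.4311 -0.1751  0.0243] turn z -71.66
```

move_arm(
  rows=[
    [[0.108,-0.044,0.006,0,0,-18],[0.215,-0.088,0.012,0,0,-36],[0.323,-0.131,0.018,0,0,-54],[0.431,-0.175,0.024,0,0,-71.66],[0.431,-0.175,0.024,0,0,-71.66],[0.431,-0.175,0.024,0,0,-71.66],[0.431,-0.175,0.024,0,0,-71.66],[0.431,-0.175,0.024,0,0,-71.66],[0.431,-0.175,0.024,0,0,-71.66],[0.431,-0.175,0.024,0,0,-71.66],[0.431,-0.175,0.024,0,0,-71.66],[0.431,-0.175,0.024,0,0,-71.66],[0.431,-0.175,0.024,0,0,-71.66]],
  ],
)

```text
time: 1.4
tool_pos: [567.0, -210.9, 215.2]
tcp_rot: [-180.0, 0.0, 95.9]
ft_force: [-1.0, 1.3, -0.2]
finger_gap: 85.6
```

```bash
python3 - <<'E'
from cmd import *
E
cat > /dev/null; mv cmd.py pose.py; sed -i 's/cmd.py/pose.py/' pose.py
python3 - <<'E'
from pose import *
from h import *
n=rot(a[3]).apply(np.array([.431,-.175,.024])*1000)+a[:3]; print(n)
json.dump([*n,a[3]+71.66],open("cmd.json","w"))
from bench import sensors,viewer
for k in ("scene","top"):
    s=viewer.snapshot(k); np.savez(k+"1.npz",**s)
s=sensors.sense(); print(s["tool_pos"],s["tcp_rot"])
s=load("scene1.npz")
T=np.array([567.,-210,215.]); 
pts=proj(s,[s0 for s0 in ([567,-209.5,223],[567,-209.5,204],[568,-209.5,130],[568,-209.5,0])])
crop(s,310,20,120,170,3.5,"h1.png",pts)
crop(load("top1.npz"),380,100,160,160,3.5,"h2.png")
a=cv2.imread("pics/h1.png");b=cv2.imread("pics/h2.png");h=max(a.shape[0],b.shape[0])
p=lambda m:np.pad(m,((0,h-m.shape[0]),(0,0),(0,0)))
cv2.imwrite("pics/h.png",cv2.resize(np.hstack([p(a),p(b)]),None,fx=.8,fy=.8))
E
```

```text
[ 567.89696463 -209.61483545  215.292     ]
[ 567.07412855 -210.97914759  215.4289397 ] [-1.79995371e+02  1.41654261e-02  9.58672733e+01]
```

View pics/h.png

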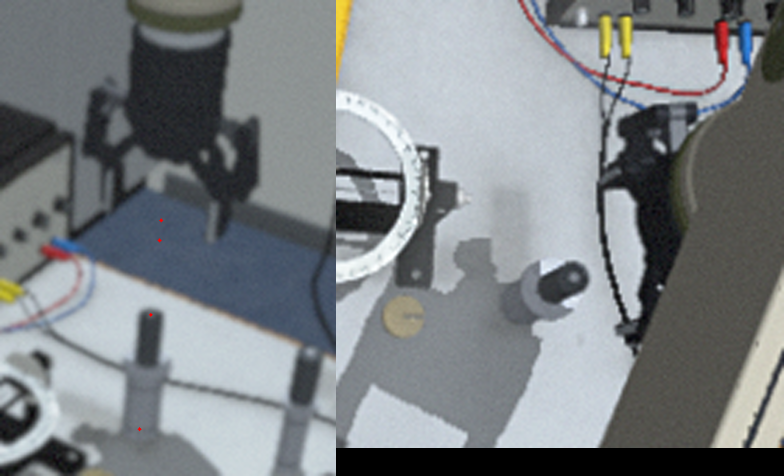

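move_arm(
  rows=[
    [[0,0,0.03,0,0,0],[0,0,0.06,0,0,0],[0,0,0.09,0,0,0],[0,0,0.11,0,0,0],[0,0,0.119,0,0,0],[0,0,0.119,0,0,0],[0,0,0.119,0,0,0]],
  ],
)

```text
time: 2.2
tool_pos: [568.4, -210.4, 97.6]
tcp_rot: [179.9, 0.0, 96.0]
ft_force: [0.7, -1.0, -0.1]
finger_gap: 85.7
```

move_arm(
  rows=[
    [[0,0,0,0,0,0],[0,0,0,0,0,0],[0,0,0,0,0,0],[0,0,0,0,0,0],[0,0,0,0,0,0],[0,0,0,0,0,0],[0,0,0,0,0,0],[0,0,0,0,0,0]],
  ],
  grip=0,
  newtons=70,
)

```text
time: 3.0
tool_pos: [568.3, -209.7, 96.9]
tcp_rot: [179.9, 0.0, 96.0]
ft_force: [0.5, 0.3, 5.4]
finger_gap: 22.6
```

Run:
```python
from h import *
from bench import sensors,viewer
s=sensors.sense(); print(s["tool_pos"],s["tcp_rot"],s["ft_force"],s["finger_gap"])
s=viewer.snapshot("scene"); np.savez("scene2.npz",**s)
t=load("top1.npz")
pts=proj(s,[[568,-209.5,107],[568,-209.5,130],[568,-209.5,0],[568,-209.5,65]])
crop(s,310,70,120,130,5,"g1.png",pts)
```

```text
[ 568.34417394 -209.68916516   96.89109105] [1.79943116e+02 2.59603445e-02 9.60038148e+01] [0.52667157 0.28859153 5.40706581] 22.60891963700181
```

View pics/g1.png

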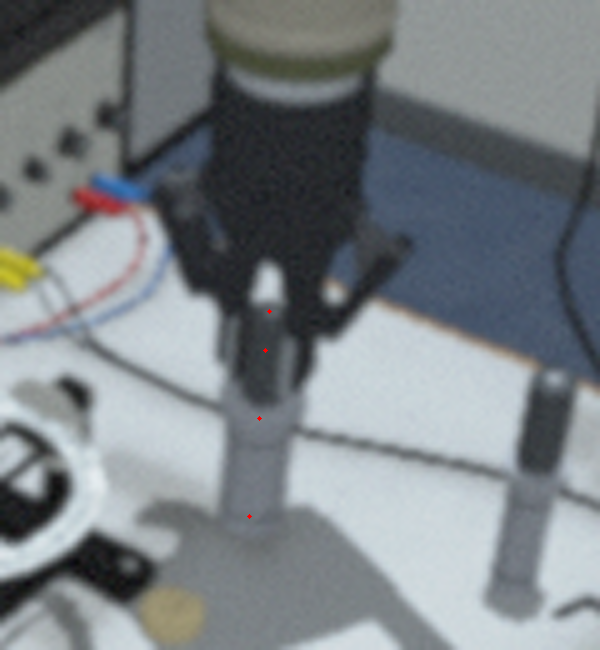

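```bash
echo '[567.9,-209.6,96.3,95.995]'>cmd.json; python3 pose.py 567.9 -209.6 131 96; python3 pose.py 430 -100 131 96;python3 pose.py 434.7 116.2 131 96.4
```

```text
shift [ 0.      0.     -0.0347] turn z -0.0
shift [ 0.1234 -0.1257 -0.0347] turn z -0.0
shift [ 0.3379 -0.0984 -0.0347] turn z -0.41
```

move_arm(
  rows=[
    [[0,0,-0.01,0,0,0],[0,0,-0.024,0,0,0],[0,0,-0.035,0,0,0],[0.015,-0.015,-0.035,0,0,0],[0.037,-0.037,-0.035,0,0,0],[0.062,-0.063,-0.035,0,0,0],[0.088,-0.09,-0.035,0,0,0],[0.108,-0.11,-0.035,0,0,0],[0.125,-0.123,-0.035,0,0,0],[0.15,-0.126,-0.035,0,0,0],[0.18,-0.122,-0.035,0,0,0],[0.215,-0.117,-0.035,0,0,0],[0.25,-0.111,-0.035,0,0,0],[0.285,-0.105,-0.035,0,0,0],[0.31,-0.102,-0.035,0,0,-0.4],[0.328,-0.1,-0.035,0,0,-0.4],[0.338,-0.098,-0.035,0,0,-0.4],[0.338,-0.098,-0.035,0,0,-0.4],[0.338,-0.098,-0.035,0,0,-0.4],[0.338,-0.098,-0.035,0,0,-0.4]],
  ],
)

```text
time: 5.05
tool_pos: [435.1, 115.4, 131.4]
tcp_rot: [-180.0, 0.0, 96.3]
ft_force: [0.1, -0.6, -4.8]
finger_gap: 22.4
```

```bash
cat > look.py <<'E'
from h import *
import sys
from bench import sensors,viewer
tag=sys.argv[1]
s=sensors.sense(); print(s["time"],s["tool_pos"].round(2),s["tcp_rot"].round(2),s["ft_force"].round(1),s["wrist_torque"].round(2),s["finger_gap"].round(1))
for k in ("scene","top"):
    s=viewer.snapshot(k); np.savez(k+tag+".npz",**s); cv2.imwrite(f"pics/{k}{tag}.png",s["color"][:,:,::-1])
E
python3 look.py 3
python3 - <<'E'
from pose import *
n=rot(a[3]).apply(np.array([.338,-.098,-.035])*1000)+a[:3]; print(n)
json.dump([*n,a[3]+.4],open("cmd.json","w"))
from h import *
crop(load("top3.npz"),240,180,110,110,5,"a.png"); crop(load("scene3.npz"),250,150,110,140,4,"b.png")
a=cv2.imread("pics/a.png");b=cv2.imread("pics/b.png");h=max(a.shape[0],b.shape[0])
p=lambda m:np.pad(m,((0,h-m.shape[0]),(0,0),(0,0)))
cv2.imwrite("pics/ab3.png",cv2.resize(np.hstack([p(a),p(b)]),None,fx=.8,fy=.8))
E
```

```text
[435.13467472 116.31619844 131.3       ]Traceback (most recent call last):
  File "look.py", line 5, in <module>
    s=sensors.sense(); print(s["time"],s["tool_pos"].round(2),s["tcp_rot"].round(2),s["ft_force"].round(1),s["wrist_torque"].round(2),s["finger_gap"].round(1))
                                                                                                                                      ^^^^^^^^^^^^^^^^^^^^^
AttributeError: 'float' object has no attribute 'round'
Traceback (most recent call last):
  File "h.py", line 2, in load
    def load(f): return dict(np.load(f))
                             ~~~~~~~^^^
FileNotFoundError: [Errno 2] No such file or directory: 'top3.npz'
```

```bash
sed -i 's/s\["finger_gap"\].round(1)/s["finger_gap"]/' look.py; python3 look.py 3
cat > duo.py <<'E'
import sys
from h import *
tag=sys.argv[1]; A=[int(v) for v in sys.argv[2:6]]; B=[int(v) for v in sys.argv[6:10]]
crop(load(f"top{tag}.npz"),*A,5,"a.png"); crop(load(f"scene{tag}.npz"),*B,5,"b.png")
a=cv2.imread("pics/a.png");b=cv2.imread("pics/b.png");h=max(a.shape[0],b.shape[0])
p=lambda m:np.pad(m,((0,h-m.shape[0]),(0,0),(0,0)))
m=np.hstack([p(a),p(b)]); f=min(800/m.shape[1],600/m.shape[0]); cv2.imwrite(f"pics/ab{tag}.png",cv2.resize(m,None,fx=f,fy=f))
E
python3 duo.py 3 240 180 110 110 250 150 110 140
```

```text
5.05 [435.15 115.41 131.36] [-1.7999e+02  2.0000e-02  9.6350e+01] [ 0.1 -0.6 -4.8] [0.01 0.02 0.  ] 22.44848067836802
```

View pics/ab3.png

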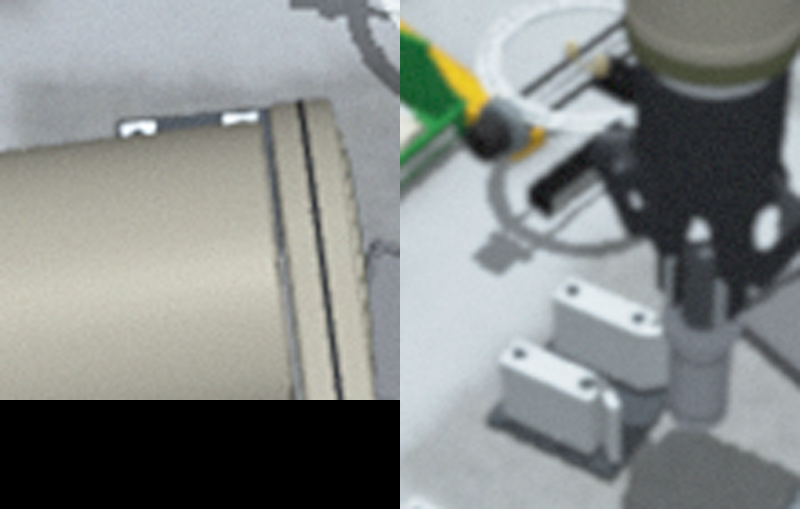

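```bash
cat > holes.py <<'E'
from h import *
t=load("top0.npz"); s=load("scene0.npz")
def ref(S,p):
    I=255-S["color"].astype(float).mean(2); x0,y0=int(round(p[0])),int(round(p[1])); 
    for _ in range(3):
        x0,y0=int(round(p[0])),int(round(p[1]))
        w=I[y0-1:y0+2,x0-1:x0+2]; w=np.clip(w-60,0,None); yy,xx=np.mgrid[y0-1:y0+2,x0-1:x0+2]
        p=((w*xx).sum()/w.sum(),(w*yy).sum()/w.sum())
    return p
f=lambda x0,y0,L:[(x0+(a+.5)/5-.5,y0+(b+.5)/5-.5) for a,b in L]
T=f(180,195,[(489,111),(498,221),(632,99),(641,208),(75,180),(75,203),(193,172),(193,196)])
Sx=f(220,215,[(313,161),(404,203),(386,74),(478,112),(93,474),(110,487),(172,381),(190,393)])
ht=back(t,T,58); hs=back(s,Sx,58)
print(np.c_[ht[:,:2],hs[:,:2],(hs-ht)[:,:2]].round(1)); print((hs-ht).mean(0))
E
python3 holes.py
```

```text
[[534.2 157.7 531.7 159.2  -2.5   1.5]
 [488.4 152.5 486.4 154.7  -2.    2.2]
 [540.6  98.3 538.3 100.2  -2.3   1.9]
 [495.2  93.4 492.4  94.4  -2.8   1. ]
 [501.4 330.5 498.4 331.7  -3.    1.2]
 [491.7 330.1 489.3 332.2  -2.4   2.1]
 [505.9 280.7 503.3 281.4  -2.6   0.7]
 [495.8 280.3 493.8 281.6  -2.    1.3]]
[-2.44237224  1.47796392  0.        ]
```

```bash
cat > spfit.py <<'E'
from h import *
from scipy.optimize import minimize
def cyl(c,d,z0,z1,tilt):
    a=np.linspace(0,2*np.pi,48,endpoint=False); o=[]
    for z in (z0,z1): o.append(np.c_[c[0]+tilt[0]*(z)+d/2*np.cos(a),c[1]+tilt[1]*z+d/2*np.sin(a),np.full(48,float(z))])
    return np.vstack(o)
def overlay(s,c,foot,box,f,name,tilt=(0,0)):
    pts=[]
    for d,a,b in ((36,0,72),(46,72,80)):
        q=cyl(c,d,foot+a,foot+b,tilt); pts.append(proj(s,q))
    crop(s,*box,f,name,()); im=cv2.imread("pics/"+name)
    for p in pts:
        h=cv2.convexHull(p.astype(np.float32))[:,0]; h=((h-[box[0],box[1]]+.5)*f-.5)
        cv2.polylines(im,[np.round(h*8).astype(np.int32)],True,(0,0,255),1,cv2.LINE_AA,3)
    cv2.imwrite("pics/"+name,im)
E
python3 - <<'E'
from spfit import *
s=load("scene3.npz")
L=[]
for i,c in enumerate(((435.1,116.3),(435.1-1.2,116.3+.75))):
    overlay(s,c,34.7,(300,200,60,75),6,f"k{i}.png"); L.append(cv2.imread(f"pics/k{i}.png"))
cv2.imwrite("pics/k.png",np.hstack(L))
E
```

```text
(no output)
```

View pics/k.png

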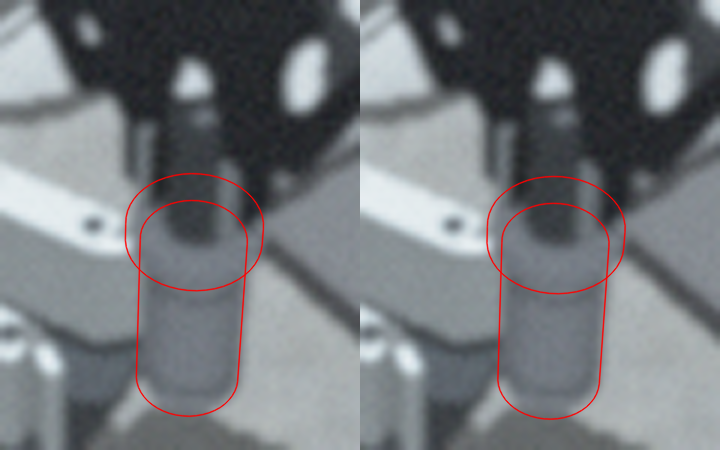

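move_arm(
  rows=[
    [[0.001,0,0.007,0,0,0],[0.001,0,0.015,0,0,0],[0.001,0,0.019,0,0,0],[0.001,0.01,0.019,0,0,0],[0.001,0.02,0.019,0,0,0],[0.001,0.026,0.019,0,0,0],[0.001,0.032,0.019,0,0,0],[0.001,0.037,0.019,0,0,0],[0.001,0.041,0.019,0,0,0],[0.001,0.045,0.019,0,0,0],[0.001,0.045,0.019,0,0,0]],
  ],
)

```text
time: 6.25
tool_pos: [480.1, 122.4, 112.4]
tcp_rot: [180.0, 0.0, 96.4]
ft_force: [-0.8, -0.4, -4.1]
finger_gap: 22.3
```

```bash
python3 look.py 4; python3 duo.py 4 240 180 110 110 250 150 110 140
```

```text
6.25 [480.15 122.35 112.38] [179.98   0.    96.4 ] [-0.8 -0.4 -4.1] [-0.    0.03 -0.02] 22.33265199412398
```

View pics/ab4.png

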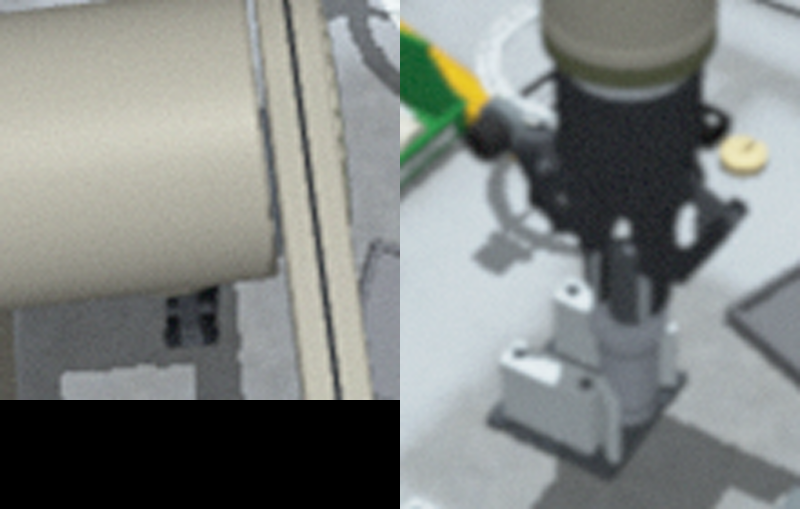

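move_arm(
  rows=[
    [[0,0.004,0,0,0,0],[0,0.008,0,0,0,0],[0,0.012,0,0,0,0],[0,0.016,0,0,0,0],[0,0.016,0,0,0,0]],
  ],
)

```text
time: 6.85
tool_pos: [496.2, 124.1, 112.4]
tcp_rot: [180.0, -0.0, 96.4]
ft_force: [-0.8, -0.4, -4.7]
finger_gap: 22.5
```

move_arm(
  rows=[
    [[0,0.005,0,0,0,0],[0,0.01,0,0,0,0],[0,0.015,0,0,0,0],[0,0.02,0,0,0,0],[0,0.025,0,0,0,0],[0,0.03,0,0,0,0],[0,0.035,0,0,0,0],[0,0.038,0,0,0,0],[0,0.038,0,0,0,0]],
  ],
)

```text
time: 7.75
tool_pos: [533.8, 128.3, 112.3]
tcp_rot: [180.0, 0.0, 96.4]
ft_force: [0.3, -0.4, -4.4]
finger_gap: 22.6
```

move_arm(
  rows=[
    [[0,0.006,0,0,0,0],[0,0.012,0,0,0,0],[0,0.018,0,0,0,0],[0,0.024,0,0,0,0],[0,0.03,0,0,0,0],[0,0.035,0,0,0,0],[0,0.037,0,0,0,0],[0,0.037,0,0,0,0],[0,0.037,0,0,0,0]],
  ],
)

```text
time: 8.65
tool_pos: [569.9, 132.5, 112.2]
tcp_rot: [-180.0, 0.0, 96.4]
ft_force: [-0.4, 0.3, -3.4]
finger_gap: 22.6
```

```bash
python3 look.py 5; python3 duo.py 5 240 180 110 110 250 120 110 140
```

```text
8.65 [569.94 132.46 112.16] [-179.98    0.     96.4 ] [-0.4  0.3 -3.4] [-0.01 -0.01 -0.  ] 22.590962605685863
```

View pics/ab5.png

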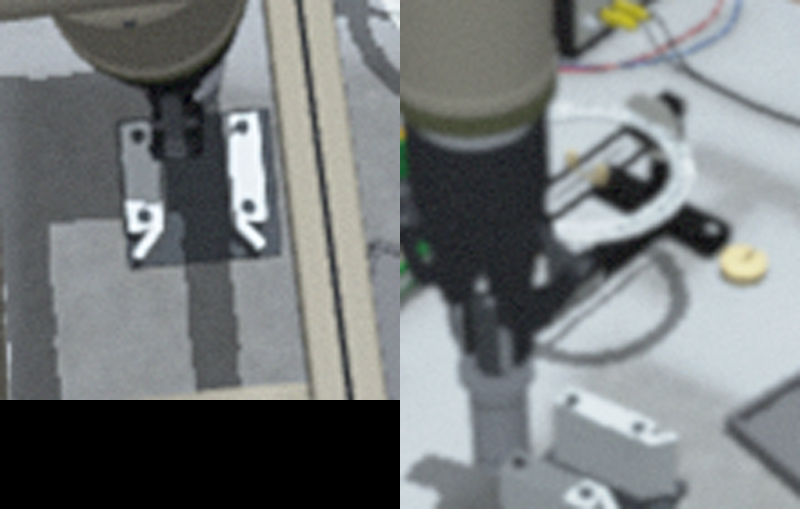

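```bash
python3 - <<'E'
from pose import *
n=rot(a[3]).apply(np.array([.001,.136,.019])*1000)+a[:3]; print(n)
json.dump([*n,a[3]],open("cmd.json","w"))
E
python3 pose.py 428.4 300.1 197 94.9;python3 pose.py 428.4 300.1 112.3 94.9
```

```text
[570.17705194 132.45795653 112.3       ]
shift [ 0.1824 -0.1222 -0.0847] turn z 1.5
shift [ 0.1824 -0.1222 -0.    ] turn z 1.5
```

move_arm(
  rows=[
    [[0,0,-0.02,0,0,0],[0,0,-0.05,0,0,0],[0,0,-0.08,0,0,0],[0.01,-0.007,-0.085,0,0,0],[0.03,-0.02,-0.085,0,0,0.3],[0.055,-0.037,-0.085,0,0,0.6],[0.08,-0.054,-0.085,0,0,0.9],[0.105,-0.07,-0.085,0,0,1.2],[0.13,-0.087,-0.085,0,0,1.5],[0.155,-0.104,-0.085,0,0,1.5],[0.172,-0.116,-0.085,0,0,1.5],[0.182,-0.122,-0.085,0,0,1.5],[0.182,-0.122,-0.075,0,0,1.5],[0.182,-0.122,-0.055,0,0,1.5],[0.182,-0.122,-0.03,0,0,1.5],[0.182,-0.122,-0.01,0,0,1.5],[0.182,-0.122,0,0,0,1.5],[0.182,-0.122,0,0,0,1.5],[0.182,-0.122,0,0,0,1.5]],
  ],
)

```text
time: 10.65
tool_pos: [429.1, 299.6, 112.6]
tcp_rot: [180.0, -0.0, 94.9]
ft_force: [-0.3, 0.2, -4.1]
finger_gap: 22.6
```

```bash
python3 look.py 6; python3 duo.py 6 180 180 110 110 190 220 110 140
```

```text
10.65 [429.06 299.55 112.64] [179.98  -0.    94.87] [-0.3  0.2 -4.1] [-0.03 -0.04  0.03] 22.58113144409029
```

View pics/ab6.png

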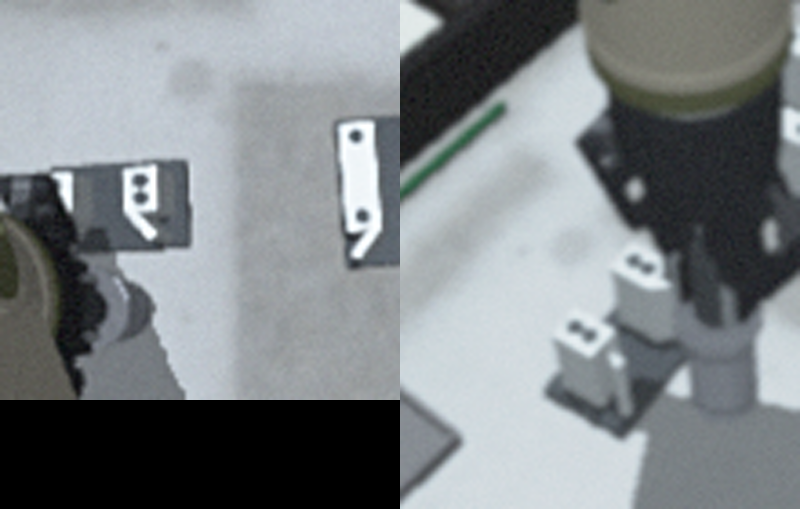

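move_arm(
  rows=[
    [[0,0.005,0,0,0,0],[0,0.012,0,0,0,0],[0,0.019,0,0,0,0],[0,0.026,0,0,0,0],[0,0.032,0,0,0,0],[0,0.036,0,0,0,0],[0,0.038,0,0,0,0],[0,0.039,0,0,0,0],[0,0.039,0,0,0,0]],
  ],
)

```text
time: 11.65
tool_pos: [467.4, 303.0, 112.2]
tcp_rot: [-180.0, 0.0, 94.9]
ft_force: [0.2, 0.6, -5.1]
finger_gap: 22.4
```

move_arm(
  rows=[
    [[0,0.0005,0,0,0,0],[0,0.001,0,0,0,0],[0,0.0015,0,0,0,0],[0,0.002,0,0,0,0],[0,0.0025,0,0,0,0]],
  ],
)

```text
time: 12.15
tool_pos: [470.0, 303.3, 112.3]
tcp_rot: [180.0, -0.0, 94.9]
ft_force: [0.7, 0.2, -5.2]
finger_gap: 22.5
```

move_arm(
  rows=[
    [[0,0.0005,0,0,0,0],[0,0.001,0,0,0,0],[0,0.0015,0,0,0,0],[0,0.002,0,0,0,0]],
  ],
)

```text
time: 12.55
tool_pos: [471.7, 303.5, 112.2]
tcp_rot: [-180.0, -0.0, 94.9]
ft_force: [-2.0, 1.5, -4.1]
finger_gap: 22.5
```

move_arm(
  rows=[
    [[0,0.0003,0,0,0,0],[0,0.0006,0,0,0,0],[0,0.001,0,0,0,0]],
  ],
)

```text
time: 12.85
tool_pos: [472.3, 303.7, 112.0]
tcp_rot: [-179.9, -0.0, 94.9]
ft_force: [-5.5, 1.7, -4.0]
finger_gap: 22.6
```

move_arm(
  rows=[
    [[0,0.0003,0,0,0,0],[0,0.0006,0,0,0,0],[0,0.001,0,0,0,0]],
  ],
)

```text
time: 13.15
tool_pos: [472.9, 303.9, 111.9]
tcp_rot: [-179.9, -0.0, 94.9]
ft_force: [-6.8, 2.5, -3.8]
finger_gap: 22.5
```

move_arm(
  rows=[
    [[0.0004,0.0003,0,0,0,0],[0.0008,0.0006,0,0,0,0],[0.0012,0.001,0,0,0,0]],
  ],
)

```text
time: 13.45
tool_pos: [474.0, 305.1, 111.8]
tcp_rot: [-179.9, -0.0, 94.9]
ft_force: [-5.0, 2.3, -4.4]
finger_gap: 22.4
```

move_arm(
  rows=[
    [[0,0.0003,0,0,0,0],[0,0.0006,0,0,0,0],[0,0.001,0,0,0,0]],
  ],
)

```text
time: 13.75
tool_pos: [474.6, 305.3, 111.8]
tcp_rot: [-179.9, -0.0, 94.9]
ft_force: [-7.2, 2.6, -2.8]
finger_gap: 22.3
```

move_arm(
  rows=[
    [[0.0004,0.0002,0,0,0,0],[0.0008,0.0004,0,0,0,0],[0.0012,0.0006,0,0,0,0]],
  ],
)

```text
time: 14.05
tool_pos: [474.8, 305.9, 111.7]
tcp_rot: [-179.8, 0.1, 94.9]
ft_force: [-9.4, -0.6, -0.5]
finger_gap: 22.5
```

```bash
python3 look.py 7; python3 duo.py 7 180 180 110 110 190 220 110 140
```

```text
14.05 [474.83 305.89 111.71] [-1.798e+02  5.000e-02  9.491e+01] [-9.4 -0.6 -0.5] [-0.25  1.92 -0.09] 22.513932958841583
```

View pics/ab7.png

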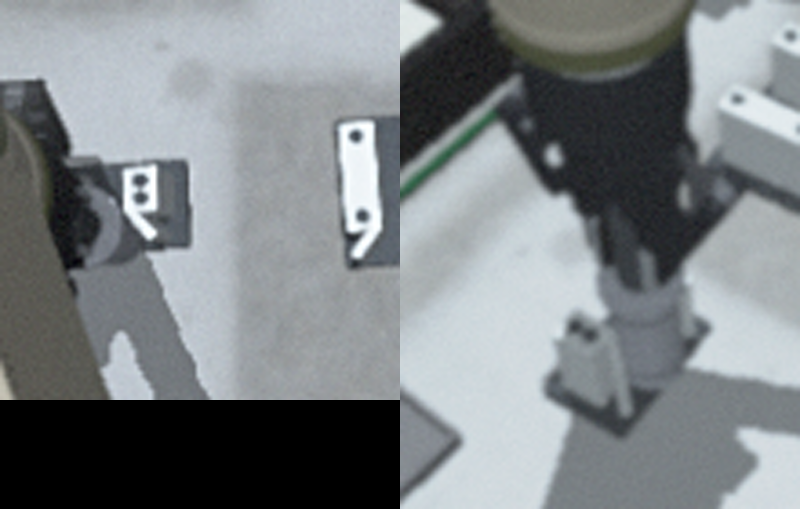

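move_arm(
  rows=[
    [[0,0.0001,0,0,0,0],[0,0.0001,0,0,0,0],[0,0.0002,0,0,0,0],[0,0.0002,0,0,0,0],[0,0.0003,0,0,0,0],[0,0.0003,0,0,0,0]],
  ],
)

```text
time: 14.75
tool_pos: [474.9, 305.9, 111.7]
tcp_rot: [-179.8, 0.1, 94.9]
ft_force: [-9.5, -0.8, -0.5]
finger_gap: 22.5
```

move_arm(
  rows=[
    [[0,0.0001,0,0,0,0],[0,0.0001,0,0,0,0],[0,0.0002,0,0,0,0],[0,0.0002,0,0,0,0],[0,0.0003,0,0,0,0],[0,0.0003,0,0,0,0]],
  ],
)

```text
time: 15.35
tool_pos: [475.0, 305.9, 111.7]
tcp_rot: [-179.8, 0.1, 94.9]
ft_force: [-10.1, -1.3, 0.6]
finger_gap: 22.5
```

move_arm(
  rows=[
    [[0,0.0001,0,0,0,0],[0,0.0001,0,0,0,0],[0,0.0002,0,0,0,0],[0,0.0002,0,0,0,0],[0,0.0003,0,0,0,0],[0,0.0003,0,0,0,0]],
  ],
)

```text
time: 15.95
tool_pos: [475.2, 305.9, 111.7]
tcp_rot: [-179.7, 0.1, 94.9]
ft_force: [-11.2, -0.1, 1.4]
finger_gap: 22.6
```

```bash
python3 - <<'E'
from pose import *
n=rot(a[3]).apply(np.array([.182,-.122,0])*1000)+a[:3]; yaw=a[3]-1.5
n=rot(yaw).apply(np.array([.0024,.039+.0025+.002+.001*4+.0006+.0009,0])*1000)+n; print(n,yaw)
json.dump([*n,yaw],open("cmd.json","w"))
E
python3 pose.py 423.5 -14 137 96
python3 - <<'E'
from h import *
t=load("top0.npz"); print(back(t,[(264,299),(298,299),(298,323),(264,323)],25).round(0))
E
```

```text
[477.28111007 306.30927339 112.3       ] 94.89500000000001
shift [-0.3146 -0.0809 -0.0247] turn z -1.1
[[361. 184.  25.]
 [363. 112.  25.]
 [312. 111.  25.]
 [310. 183.  25.]]
```

move_arm(
  rows=[
    [[0,-0.004,0,0,0,0],[0,-0.012,0,0,0,0],[0,-0.024,0,0,0,0],[0,-0.036,0,0,0,0],[0,-0.045,0,0,0,0],[0,-0.048,-0.008,0,0,0],[-0.005,-0.049,-0.02,0,0,0],[-0.02,-0.05,-0.025,0,0,0],[-0.045,-0.052,-0.025,0,0,0],[-0.075,-0.055,-0.025,0,0,0],[-0.11,-0.058,-0.025,0,0,0],[-0.145,-0.063,-0.025,0,0,0],[-0.18,-0.067,-0.025,0,0,0],[-0.215,-0.071,-0.025,0,0,0],[-0.25,-0.075,-0.025,0,0,0],[-0.28,-0.078,-0.025,0,0,0],[-0.3,-0.08,-0.025,0,0,0],[-0.312,-0.081,-0.025,0,0,0],[-0.315,-0.081,-0.025,0,0,0],[-0.315,-0.081,-0.025,0,0,0]],
  ],
)

```text
time: 17.95
tool_pos: [423.6, -14.7, 137.6]
tcp_rot: [180.0, -0.0, 94.8]
ft_force: [0.5, 0.7, -4.9]
finger_gap: 22.3
```

```bash
python3 look.py 8; python3 duo.py 8 300 190 110 110 310 150 110 140
```

```text
17.95 [423.62 -14.68 137.64] [ 1.7996e+02 -1.0000e-02  9.4840e+01] [ 0.5  0.7 -4.9] [ 0.07 -0.03  0.01] 22.30149618977655
```

View pics/ab8.png

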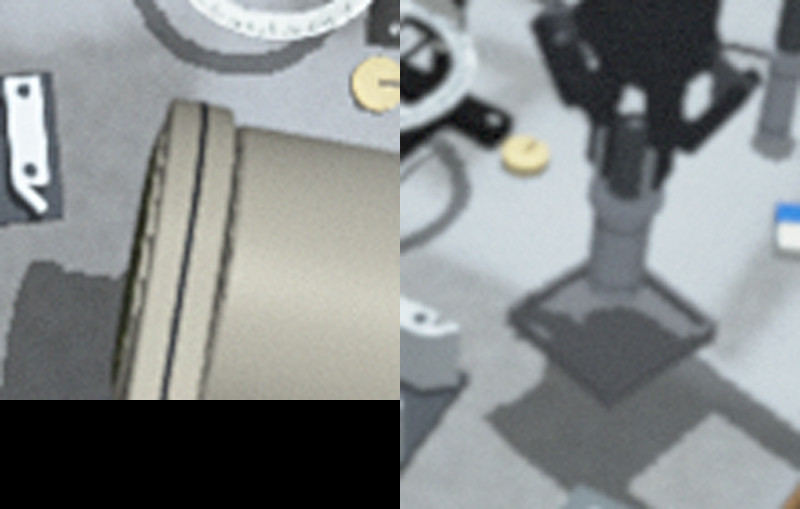

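move_arm(
  rows=[
    [[0,0,0.008,0,0,0],[0,0,0.017,0,0,0],[0,0,0.025,0,0,0],[0,0,0.03,0,0,0],[0,0,0.033,0,0,0],[0,0,0.034,0,0,0],[0,0,0.034,0,0,0]],
  ],
)

```text
time: 18.75
tool_pos: [423.4, -14.5, 103.3]
tcp_rot: [-180.0, 0.0, 94.9]
ft_force: [-0.2, 0.4, -5.1]
finger_gap: 23.0
```

move_arm(
  rows=[
    [[0,0,0.0003,0,0,0],[0,0,0.0006,0,0,0],[0,0,0.001,0,0,0]],
  ],
)

```text
time: 19.05
tool_pos: [423.6, -14.5, 102.5]
tcp_rot: [180.0, 0.0, 94.9]
ft_force: [-0.6, 0.1, -3.4]
finger_gap: 22.6
```

move_arm(
  rows=[
    [[0,0,0.0003,0,0,0],[0,0,0.0006,0,0,0],[0,0,0.0006,0,0,0]],
  ],
)

```text
time: 19.35
tool_pos: [423.5, -14.5, 101.9]
tcp_rot: [180.0, 0.0, 94.9]
ft_force: [-0.4, -0.1, -2.5]
finger_gap: 22.3
```

```bash
python3 look.py 9; python3 duo.py 9 300 190 110 110 310 160 110 140
```

```text
19.35 [423.48 -14.48 101.85] [179.99   0.    94.9 ] [-0.4 -0.1 -2.5] [0.02 0.15 0.03] 22.28177023521105
```

View pics/ab9.png

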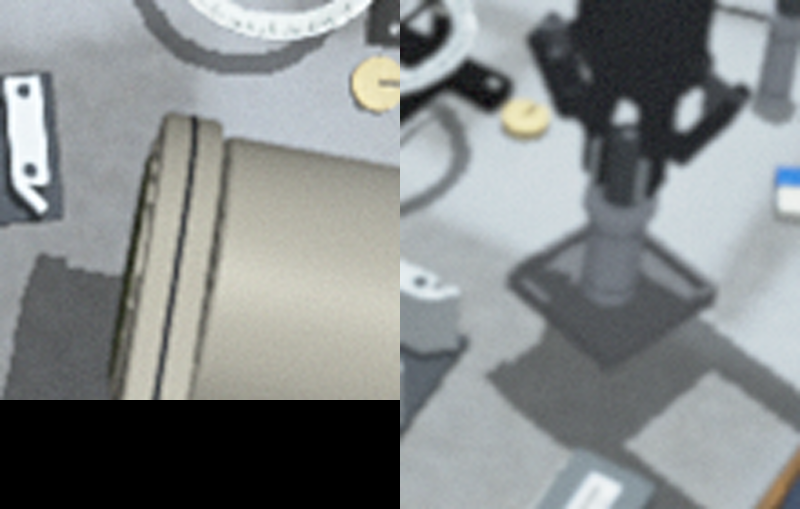

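move_arm(
  rows=[
    [[0,0,0.0003,0,0,0],[0,0,0.0005,0,0,0],[0,0,0.0005,0,0,0]],
  ],
)

```text
time: 19.75
tool_pos: [423.7, -14.5, 101.8]
tcp_rot: [180.0, 0.0, 94.9]
ft_force: [-2.2, -0.1, 5.8]
finger_gap: 22.2
```

move_arm(
  rows=[
    [[0,0,0,0,0,0],[0,0,0,0,0,0],[0,0,0,0,0,0],[0,0,0,0,0,0],[0,0,0,0,0,0],[0,0,0,0,0,0],[0,0,0,0,0,0],[0,0,0,0,0,0]],
  ],
  grip=0.8,
)

```text
time: 20.55
tool_pos: [423.4, -14.5, 101.2]
tcp_rot: [180.0, 0.0, 94.9]
ft_force: [0.4, -0.5, 0.8]
finger_gap: 68.2
```

```bash
python3 look.py 10; python3 duo.py 10 300 190 110 110 310 160 110 140
```

```text
20.55 [423.42 -14.47 101.19] [180.    0.   94.9] [ 0.4 -0.5  0.8] [ 0.01 -0.    0.  ] 68.22072427229982
```

View pics/ab10.png

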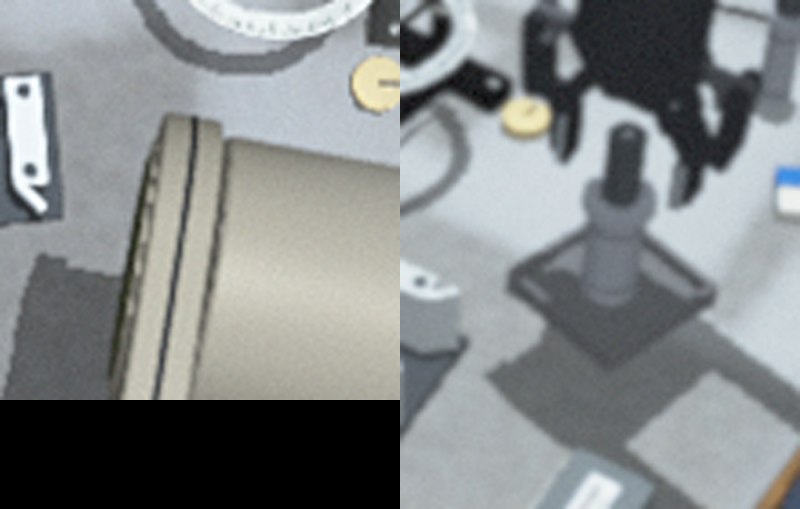

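move_arm(
  rows=[
    [[0,0,-0.01,0,0,0],[0,0,-0.03,0,0,0],[0,0,-0.06,0,0,0],[0,0,-0.09,0,0,0],[0,0,-0.12,0,0,0],[0,0,-0.15,0,0,0],[0.03,0,-0.16,0,0,0],[0.07,0,-0.16,0,0,0],[0.11,0,-0.16,0,0,0],[0.15,0,-0.16,0,0,0],[0.19,0,-0.16,0,0,0],[0.23,0,-0.16,0,0,0],[0.26,0,-0.16,0,0,0],[0.28,0,-0.16,0,0,0],[0.28,0,-0.16,0,0,0],[0.28,0,-0.16,0,0,0]],
  ],
)

```text
time: 22.25
tool_pos: [399.4, 264.5, 261.6]
tcp_rot: [180.0, 0.0, 95.0]
ft_force: [0.1, 0.4, 0.0]
finger_gap: 68.4
```

```bash
python3 look.py 11; python3 duo.py 11 300 190 110 110 310 160 110 140
python3 - <<'E'
from h import *
a=load("top0.npz")["color"];b=load("top11.npz")["color"]
cv2.imwrite("pics/top11.png",b[:,:,::-1])
E
```

```text
22.25 [399.39 264.5  261.63] [1.7999e+02 2.0000e-02 9.4970e+01] [0.1 0.4 0. ] [ 0.01 -0.04 -0.01] 68.38007570129143
```

View pics/ab11.png

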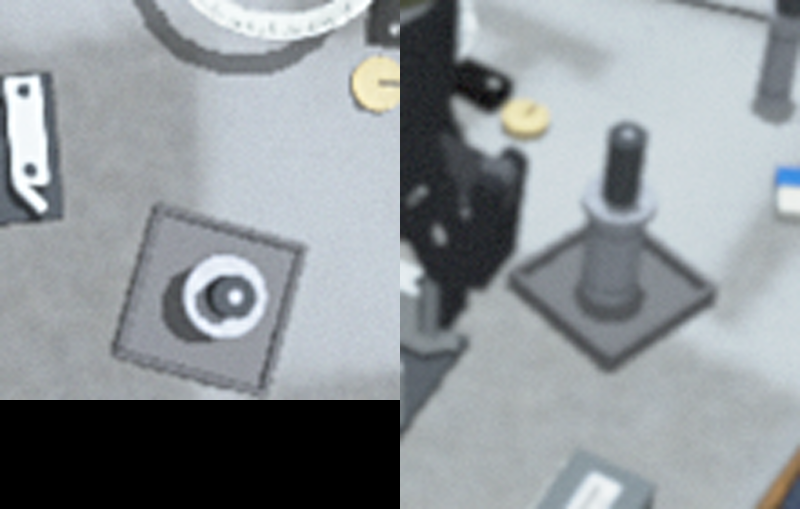

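View pics/top11.png

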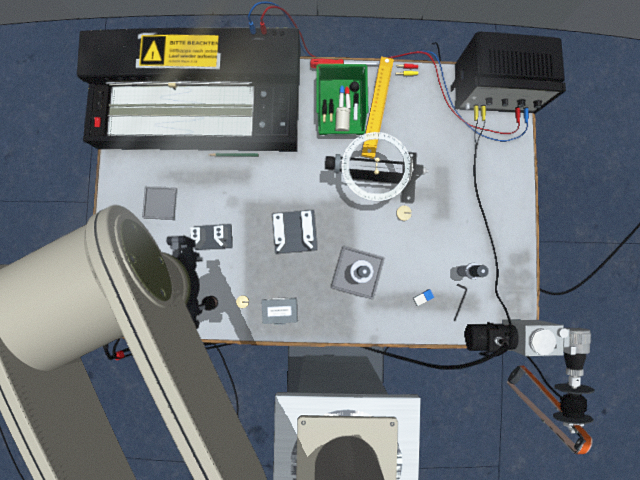

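The spindle stands upright near the centre of the large tray, around (360,271) in the top view. The slim spindle, dip circle, fuse box and bobbin look unmoved, and the gripper is clear, so I'm handing in.

```bash
python3 -c "
from bench import hand_in
print(hand_in())"
```

```text
the job is handed in; nothing more can be done
None
```

The thick spindle went through the go gauge, was stopped by the no-go gauge, and now stands let go in the large tray. I handed the job in with the robot clock at about 22 s; no verdict is reported.

- **Go gauge:** the spindle passed with its foot about 16 mm above the table. It came out with its axis about 61 mm past the gauge's origin. I felt no measurable side force (1 N or less).
- **No-go gauge:** it first touched one wing, with about 2.5 N of side force, so I shifted it sideways until the force was balanced. It stopped with its axis near x = −23 mm, as expected. I then held it there for about 2 s at roughly 9 to 11 N.
- **Tray:** the last pictures show it upright in the tray. From the robot's position at release it is within about 1 mm of the tray centre as measured in the top picture. The slim spindle, instrument, bobbin and fuse box look unmoved, judged by eye in the last top picture. The gripper is clear and the force reads zero.

**Checks that disagreed:**
- The two cameras differed by 2 to 4 mm, and I used values between them.
- The top camera could not see the spindle through most of the go run and at placing, because the arm was in the way.
- The finger opening read about 22.5 mm on the 24 mm stem. I saw no sign of it slipping.

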